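# Slide the medal carrier home in the UV curing station

### The arm

A 7-joint arm with a two-finger parallel gripper is mounted at the origin on a cart in front of the work surface, level with it; the furniture and walls round the work are solid. World frame = base frame: x ahead of the robot, y to its left, z up, the work surface at z = 0. Lengths are in m, angles in degrees, forces in N, time in s.
With the tool pointing down it reaches from about 0.425 to 0.875 m from the base axis. Payload 4.7 kg.
Tool frame: the origin (TCP) lies midway between the tips of the shut fingers; the grasp point (between the pads) lies 19 mm behind it; z points along the fingers, y is the line along which they close (so a half turn about z gives the same grasp; the last joint's range is limited). The gripper opens to 87 mm and grips with 3 to 60 N. Pads are 19 mm wide; open, the fingers measure 117 mm over their backs; the gripper's body (75 mm by 190 mm) begins 51 mm behind the grasp point.
Start: joints at [-66.285, 18.392, -4.016, 83.108, 1.295, 78.541, -3.26], TCP at [0.253, 0.599, 0.223] pointing down, gripper open.
Joint ranges: [-163.93, 163.93], [-17.29, 119.83], [-79.2, 71.16], [3.27, 140.29], [-89.18, 269.18], [5.43, 117.66], [-154.24, 154.24]. Speed limits (degrees/s): [147.25, 147.25, 180, 180, 180, 180, 180].

### API

Orientations are given as [roll, pitch, yaw] about the fixed x, y, z axes, in that order (R = Rz(yaw) Ry(pitch) Rx(roll)).
In Python, from cell import env gives the robot as it stands.
- The arm moves only by the tool step_arm, never from a script. Its argument "moves" is a list of rows, each an object with "dp": the shift along the tool's x, y, z in mm, a list of three; "dr": the turn, a rotation vector about the tool's x, y, z in rad, a list of three; "fingers": the closure, from 0 (fully open) to 1 (shut). In form: [{"dp": [dx, dy, dz], "dr": [ax, ay, az], "fingers": fingers}, ...]. A call has exactly 5 rows; each row shifts and turns the commanded pose from where the row before left it, along the tool's axes as they then stand; what a row does not reach is not made up. A row lasts 1/8 s, in which the tool goes at most 62.5 mm and 10.7 degrees, less where a joint would pass 70% of its speed; a pose out of reach is approached as far as the arm can. A call with a gripper value outside its range is refused whole. The fingers move at their own pace and stop on an object; "squeeze" is the grip in N (left out, the last holds). Time passes only in rows, so rows that do not move let the fingers close, or fill a call up. It gives the time, the measured TCP pose, the force, the opening and the grip force at its end, in the units of the state.
- env.get_obs(): the state, without advancing time (a new reading comes with each control period).
- env.read_camera(name): name is "scene" or "top"; returns the picture (400x640x3 uint8, red, green, blue); there is no depth.
- env.camera_model(name): a dict with "fx", "fy", "cx", "cy" (pixels), "k1" (the pictures are not rectified: a ray, as slopes to the right and down, at radius r is drawn at 1 + k1 r^2 times it, then the intrinsics apply), "R" (3x3) and "t" (3): a world point X has camera coordinates R X + t. Camera axes: x right, y down, z forward; pixel columns grow to the right and rows downward; lengths in m; the calibration is good to about 2 mm. A picture is of the moment at which its call begins. camera_model takes no time and is no camera call.
- env.sign_off(): hands the job in; it is judged then, once.
The state is a dict: "time_s": time; "qpos": joint angles; "joint_velocities": joint speeds; "effort": joint torques, N m; "tool_pos": TCP position; "tool_rot": TCP orientation; "force": force on the tool from outside, world axes, zero at the start; "wrist_torque": the same for the moment, N m; "grip_width": finger opening in m; "grasp_force": force on a finger pad.
Only numpy, scipy, OpenCV 4.12 (cv2) and the standard library are available. Lean on these libraries where they do the work, as an engineer would, in place of code of your own. Each camera call takes 0.05 s, during which the arm holds its last target. There are 200 camera calls.

### The job

Load the medal into the curing station: enter the carrier, nose first, into the open end of the station's track and slide it along under the lamp hood until it has pushed the interlock slide at the far end fully in against its solid stop. Leave it there, lying flat in the track, and do not disturb the two jars, the brass weight and the scraper.

Things in the scene. Friction and masses are not known exactly. Their poses are not given: they have to be found in the camera images.
- carrier: Loose medal carrier, 0.45 kg: aluminium shoe 150 long (x) x 80 wide (y) x 8 thick with a medal, a black grip block and a steel push plate on it. Origin: middle of its underside; +x towards the nose (corners tapered, last 12 mm only 6 thick), z up. The 90 mm gold medal is fixed, centred at x = +33, z = 18 to 26. Starts flat on the bench, heading within 1.2 rad of the track's.
- handle (a point): On the carrier: middle of the black grip block, 44 mm above the shoe's underside. The block is 30 (x) x 18 (y) mm, centred at x = -43, y = 0, from z = 8 to 58: pinch it across y from above. The centre of mass lies within 25 mm of it in x.
- tail (a point): On the carrier: outer (rear) face of the upright steel push plate at the tail, 30 mm above the shoe's underside (x = -75, y = 0). The plate is 8 thick, 60 wide, z = 8 to 44. To push the carrier on, press here towards +x with shut fingers.
- nose (a point): On the carrier: foremost point of the shoe, half-way up its thickness (x = +75, y = 0, z = 4).
- station: Curing station, fixed; origin: middle of the track's open mouth at bench height, +x into the track, z up. Base 140 wide, 6 thick, x = -50 to 245. Rails from x = 0, 83 mm apart (shoe has 1.5 mm play a side); lips over them (z = 17 to 22) leave a 67 mm slot. The shoe slides on the base (z = 6) under the lips, 3 mm play in height: it goes in only at the mouth.
- landing (a point): On the station: bare landing before the mouth, at x = -25, on the base's top (z = 6). Two cheeks 11 mm high flare from 83 mm apart at the mouth to about 106 mm at x = -36.
- hood (a point): On the station: lower edge of the grey lamp hood's front (x = 128, z = 58). Hood x = 128 to 245, 134 wide, 141 high; tunnel 122 wide, 58 high: no gripper can follow, and an upright gripper's body strikes the hood before the carrier is home. At home grip block and push plate are still outside.
- interlock_slide (a joint): Interlock slide in the track, hardly visible deep under the hood, pushed by the nose along +x: 0 = out (start), 0.008 m = fully in, at a solid stop; drags 3 N, stays where left. Its place varies: when fully in, the carrier's origin is at station x = 135 to 149 mm. The carrier slides with 1 to 4 N, 3 N more from the slide on, then stops solidly: press to 12 to 15 N.
- jar_white: Bystander: enamel jar with white cap, 38 mm across, 42 high; origin under its middle.
- jar_green: Bystander: green enamel jar with black cap, 38 mm across, 42 high; origin under its middle.
- brass_weight: Bystander: brass ring weight, 42 mm across, 10 high; origin under its middle.
- scraper: Bystander: scraper with green handle, 118 mm long (y) x 20 x 15; origin under its middle.

How it is judged:
By the outcome, as a careful person would: the job done as asked, in the order asked, and still so for the second after the job is handed in, with the robot touching nothing.
It also fails if it takes over 51 s, if anything falls off the work surface, if the arm or the gripper's body presses on something with over 40 N, if the wrist force passes 120 N, or if a joint passes its speed limit or range.

## Working session

There is one attempt and no reset: what is moved stays moved. The work goes in short steps, Python scripts to look and compute and a tool call to move; the robot and the scene stay as the last step left them, time stands still between calls to the robot, and variables do not carry over. Pictures are saved under pics/ and viewed, at most 10 in all, crops included, and the job is handed in when it is done.

Besides the shell and the picture viewer there is one more tool, called as name(argument=value, ...) on one line, values as JSON. step_arm: Moves the arm, as the interface text tells. Its arguments: {"type":"object","properties":{"moves":{"type":"array","items":{"type":"object","properties":{"dp":{"type":"array","items":{"type":"number"}},"dr":{"type":"array","items":{"type":"number"}},"fingers":{"type":"number"}}}},"squeeze":{"type":"number"}},"required":["moves"]}

```bash
ls; mkdir -p pics; python3 - <<'E'
from cell import env
import cv2
for n in("scene","top"):
    cv2.imwrite(f"pics/{n}0.png",env.read_camera(n)[:,:,::-1]); print(env.camera_model(n))
o=env.get_obs(); print(o)
E
```

```text
pics
{'fx': 519.2671197612616, 'fy': 519.2671197612616, 'cx': 318.1599587299904, 'cy': 196.60549486402087, 'k1': 0.0284255123168429, 'R': array([[ 0.84010044, -0.54239214, -0.00648192],
       [-0.46035072, -0.70660601, -0.53738735],
       [ 0.28689451,  0.45444331, -0.84331063]]), 't': array([-0.35865593,  0.43017124,  1.01279666])}
{'fx': 485.86235499864955, 'fy': 485.86235499864955, 'cx': 320.79375984679297, 'cy': 203.70085794384116, 'k1': -0.06141659525376086, 'R': array([[-0.01928433, -0.99970059, -0.01506123],
       [-0.99057065,  0.02114753, -0.13536088],
       [ 0.13563886,  0.01230887, -0.99068188]]), 't': array([0.18650958, 0.55389806, 1.05480416])}
{'time_s': 0.1, 'qpos': array([-66.28453183,  18.43557752,  -4.01652465,  83.16803552,
         1.29620066,  78.54270573,  -3.26069987]), 'joint_velocities': array([-0.09120741, -0.10030174, -0.05491171, -0.23785151,  0.05627335,
       -0.01647883, -0.05578158]), 'effort': array([ 1.90141253e-05, -4.92571664e+01, -4.05505691e-01, -3.13400888e+01,
       -6.40696893e-02,  3.95787566e-02,  7.57297380e-05]), 'tool_pos': array([0.25285528, 0.59825024, 0.22156129]), 'tool_rot': array([-1.79898988e+02,  6.42387573e-03,  1.57094617e+02]), 'force': array([ 0.13195797, -0.03465717,  0.43768603]), 'wrist_torque': array([ 0.04215381,  0.05203816, -0.01948125]), 'grasp_force': 0.0, 'grip_width': 0.08691869376993072}
```

View pics/top0.png

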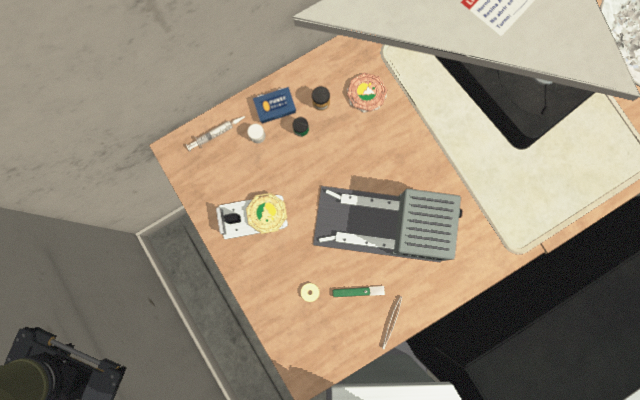

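View pics/scene0.png

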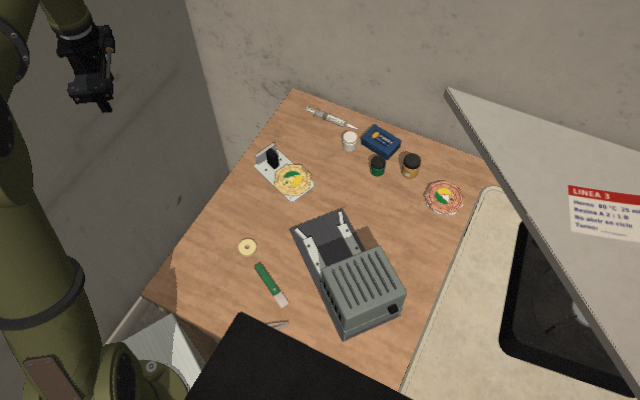

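The top view shows the carrier at about (252,217), nose to the right, and the station mouth at about (335,217) with the hood at x>400. The white and green jars are at (256,132) and (301,127), the brass weight at (310,292), and the scraper at (357,292). I'll zoom in to measure.

```bash
python3 - <<'E'
import cv2
a=cv2.imread("pics/top0.png")
cv2.imwrite("pics/c1.png",cv2.resize(a[188:248,210:300],None,fx=8,fy=8,interpolation=cv2.INTER_CUBIC))
cv2.imwrite("pics/c2.png",cv2.resize(a[178:268,308:408],None,fx=6,fy=6,interpolation=cv2.INTER_CUBIC))
E
```

```text
(no output)
```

View pics/c1.png

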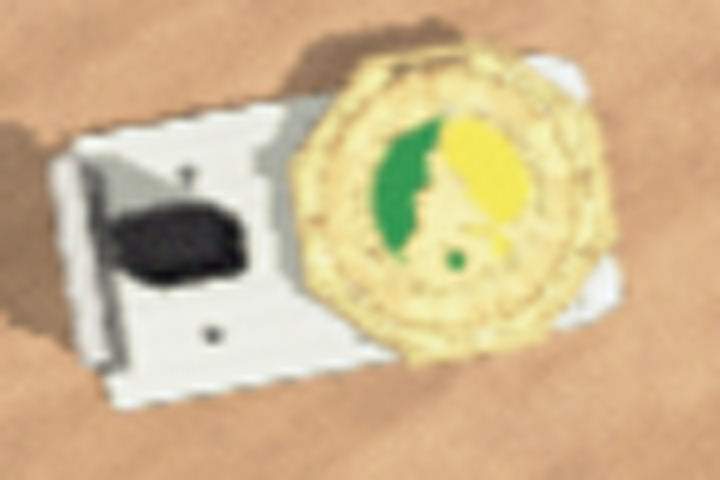

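View pics/c2.png

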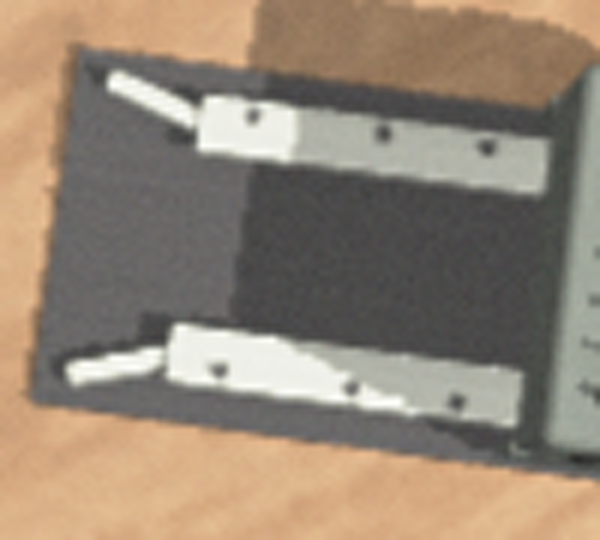

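```bash
cat > h.py <<'E'
import numpy as np, cv2
from scipy.optimize import least_squares
from cell import env
def proj(X,n):
    m=env.camera_model(n); c=np.atleast_2d(X)@m['R'].T+m['t']; s=c[:,:2]/c[:,2:]
    s=s*(1+m['k1']*(s**2).sum(1,keepdims=True)); return s*[m['fx'],m['fy']]+[m['cx'],m['cy']]
def T(p,L):
    L=np.atleast_2d(L)/1000.; c,s=np.cos(p[2]),np.sin(p[2])
    return np.c_[p[0]+c*L[:,0]-s*L[:,1],p[1]+s*L[:,0]+c*L[:,1],L[:,2]]
def fit(L,P,x0,n="top"):
    r=least_squares(lambda p:(proj(T(p,L),n)-P).ravel(),x0,loss='soft_l1')
    return r.x,(proj(T(r.x,L),n)-P).round(2)
E
cat > m.py <<'E'
from h import *
crop=lambda P,s,o:(np.array(P,float)+.5)/s-.5+o
c,rc=fit([[-75,-40,8],[-75,40,8],[33,0,26],[-43,0,58],[-75,30,44],[-75,-30,44]],crop([[113,408],[75,142],[455,202],[180,243],[53,160],[82,362]],8,[210,188]),[.5,.3,-1.6])
s,rs=fit([[-50,70,6],[-50,-70,6],[0,33.5,22],[0,-33.5,22],[128,33.5,22],[128,-33.5,22]],crop([[80,45],[32,402],[197,152],[172,322],[548,193],[522,370]],6,[308,178]),[.5,.1,-1.6])
E
python3 - <<'E'
from m import *
print(c,np.degrees(c[2]),rc.tolist()); print(s,np.degrees(s[2]),rs.tolist())
a=cv2.imread("pics/top0.png");b=cv2.imread("pics/scene0.png")
cl=[[-75,-40,8],[-75,40,8],[63,40,8],[75,25,3],[75,-25,3],[63,-40,8]]
gb=[[-58,-9,58],[-58,9,58],[-28,9,58],[-28,-9,58]]; pl=[[-75,30,44],[-75,-30,44],[-67,-30,44],[-67,30,44]]
sl=[[-50,70,6],[-50,-70,6],[245,-70,6],[245,70,6]]; l1=[[0,33.5,22],[128,33.5,22]];l2=[[0,-33.5,22],[128,-33.5,22]]
me=[[33+45*np.cos(t),45*np.sin(t),26] for t in np.linspace(0,6.28,30)]
out=[]
for im,n,(x,y,w,h) in((a,"top",(205,180,210,90)),(b,"scene",(245,135,180,210))):
    k=3; im=cv2.resize(im[y:y+h,x:x+w],None,fx=k,fy=k,interpolation=cv2.INTER_CUBIC)
    for p,L in((c,cl),(c,gb),(c,pl),(c,me),(s,sl),(s,l1),(s,l2),(s,[[128,-67,141],[128,67,141],[245,67,141],[245,-67,141]])):
        q=((proj(T(p,L),n)-[x,y]+.5)*k-.5).round().astype(np.int32)
        cv2.polylines(im,[q],True,(0,0,255),1)
    out.append(im)
H=max(i.shape[0] for i in out)
out=[cv2.copyMakeBorder(i,0,H-i.shape[0],0,0,0) for i in out]
im=np.hstack(out); print(im.shape); cv2.imwrite("pics/ov.png",cv2.resize(im,(800,int(im.shape[0]*800/im.shape[1]))) if 0 else out[1]); cv2.imwrite("pics/ov_t.png",out[0])
E
```

```text
[ 0.5355146   0.33219169 -1.41891137] -81.2976329754767 [[0.37, 0.35], [0.2, -0.26], [0.02, 0.24], [-1.19, -0.71], [0.03, -0.3], [0.19, 0.67]]
[ 0.52868313  0.13467044 -1.72594643] -98.88944586613418 [[0.54, 0.14], [0.29, 0.23], [0.45, -0.45], [0.77, 0.21], [-2.41, 0.13], [-1.49, -0.25]]
(630, 1170, 3)
```

```bash
python3 -c "
import cv2
a=cv2.imread('pics/ov.png')[:600];cv2.imwrite('pics/ov.png',a)"
```

```text
(no output)
```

View pics/ov.png

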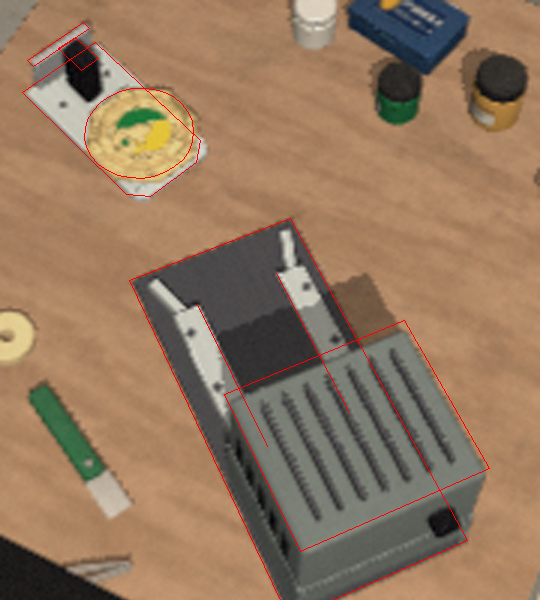

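The overlay in the scene view matches the base, lips, shoe and medal to about 1 px (1–2 mm). I'll refine by fitting both views together and plan the approach.

```bash
cat > m.py <<'E'
from h import *
crop=lambda P,s,o:(np.array(P,float)+.5)/s-.5+o
def fit2(L1,P1,L2,P2,x0):
    r=least_squares(lambda p:np.r_[(proj(T(p,L1),"top")-P1).ravel(),(proj(T(p,L2),"scene")-P2).ravel()],x0,loss='soft_l1')
    return r.x
c=fit2([[-75,-40,8],[-75,40,8],[33,0,26],[-75,30,44],[-75,-30,44]],crop([[113,408],[75,142],[455,202],[53,160],[82,362]],8,[210,188]),
 [[-75,-40,8],[33,0,26]],crop([[23,92],[142,135]],3,[245,135]),[.5,.3,-1.4])
s=fit2([[-50,70,6],[-50,-70,6],[0,33.5,22],[0,-33.5,22]],crop([[80,45],[32,402],[197,152],[172,322]],6,[308,178]),
 [[-50,-70,6],[-50,70,6],[0,33.5,22],[0,-33.5,22],[245,70,6]],crop([[131,281],[292,219],[277,272],[198,304],[467,540]],3,[245,135]),[.5,.1,-1.7])
E
cat > plan.py <<'E'
from h import *
from scipy.spatial.transform import Rotation as Ro
def plan(pos,yaw,n,cur=None):
    o=env.get_obs(); p0=np.array(o['tool_pos']); R0=Ro.from_euler('xyz',o['tool_rot'],degrees=True)
    R1=Ro.from_euler('xyz',[180,0,yaw],degrees=True); dr=(R0.inv()*R1).as_rotvec()/n; d=(np.array(pos)-p0)*1000/n; R=R0
    for i in range(n):
        print((R.inv().apply(d)).round(1).tolist(),dr.round(4).tolist()); R=R*Ro.from_rotvec(dr)
E
python3 - <<'E'
from m import *; from plan import *
print(c,np.degrees(c[2]),s,np.degrees(s[2]))
h=T(c,[-43,0,25])[0]; print(h); plan([h[0],h[1],.12],np.degrees(c[2])+180,10)
E
```

```text
[ 0.53607928  0.33216912 -1.41628971] -81.14742266962668 [ 0.52922924  0.13487976 -1.72774344] -98.99240735066373
[0.5294619  0.37465689 0.025     ]
[-34.2, -9.8, 10.2] [-0.0002, 0.0001, 0.1017]
[-35.0, -6.3, 10.2] [-0.0002, 0.0001, 0.1017]
[-35.5, -2.7, 10.2] [-0.0002, 0.0001, 0.1017]
[-35.6, 0.9, 10.2] [-0.0002, 0.0001, 0.1017]
[-35.3, 4.5, 10.2] [-0.0002, 0.0001, 0.1017]
[-34.6, 8.1, 10.2] [-0.0002, 0.0001, 0.1017]
[-33.6, 11.5, 10.2] [-0.0002, 0.0001, 0.1017]
[-32.3, 14.9, 10.2] [-0.0002, 0.0001, 0.1017]
[-30.6, 18.1, 10.2] [-0.0002, 0.0001, 0.1017]
[-28.6, 21.1, 10.2] [-0.0002, 0.0001, 0.1017]
```

step_arm(moves=[{"dp": [-34.2, -9.8, 10], "dr": [0, 0, 0.1017], "fingers": 0}, {"dp": [-35, -6.3, 10], "dr": [0, 0, 0.1017], "fingers": 0}, {"dp": [-35.5, -2.7, 10], "dr": [0, 0, 0.1017], "fingers": 0}, {"dp": [-35.6, 0.9, 10], "dr": [0, 0, 0.1017], "fingers": 0}, {"dp": [-35.3, 4.5, 10], "dr": [0, 0, 0.1017], "fingers": 0}])

```text
time_s: 0.72
tool_pos: [0.3921, 0.4859, 0.1717]
tool_rot: [-180.0, 0.0, 127.8]
force: [0.2, 0.0, 0.4]
grip_width: 0.0872
grasp_force: 0.0
```

step_arm(moves=[{"dp": [-34.6, 8.1, 10], "dr": [0, 0, 0.1017], "fingers": 0}, {"dp": [-33.6, 11.5, 10], "dr": [0, 0, 0.1017], "fingers": 0}, {"dp": [-32.3, 14.9, 10], "dr": [0, 0, 0.1017], "fingers": 0}, {"dp": [-30.6, 18.1, 10], "dr": [0, 0, 0.1017], "fingers": 0}, {"dp": [-28.6, 21.1, 10], "dr": [0, 0, 0.1017], "fingers": 0}])

```text
time_s: 1.35
tool_pos: [0.5316, 0.3738, 0.1219]
tool_rot: [180.0, -0.0, 98.4]
force: [-0.4, -0.8, -1.3]
grip_width: 0.087
grasp_force: 0.0
```

step_arm(moves=[{"dp": [0, 0, 0], "fingers": 0}, {"dp": [0, 0, 0], "fingers": 0}, {"dp": [0, 0, 0], "fingers": 0}, {"dp": [0, 0, 0], "fingers": 0}, {"dp": [0, 0, 0], "fingers": 0}])

```text
validation failed for argument at $.mo...
```

```bash
python3 - <<'E'
from m import *; from plan import *
o=env.get_obs(); print(o['tool_pos'],o['tool_rot'],o['qpos'],o['force'])
h=T(c,[-43,0,25])[0]; plan(h,np.degrees(c[2])+180,5)
E
```

```text
[0.53156044 0.3738066  0.12190242] [ 1.79988670e+02 -2.43855877e-03  9.84454501e+01] [-47.9455765   22.04147078  13.29790815  90.72995088  -5.34466251
  67.84107865 -25.12321297] [-0.36221701 -0.82381879 -1.28190462]
[0.2, -0.4, 19.4] [0.0, -0.0, -0.0014]
[0.2, -0.4, 19.4] [0.0, -0.0, -0.0014]
[0.2, -0.4, 19.4] [0.0, -0.0, -0.0014]
[0.2, -0.4, 19.4] [0.0, -0.0, -0.0014]
[0.2, -0.4, 19.4] [0.0, -0.0, -0.0014]
```

step_arm(moves=[{"dp": [0.5, -1, 25], "dr": [0, 0, -0.007], "fingers": 0}, {"dp": [0.5, -1, 25], "dr": [0, 0, 0], "fingers": 0}, {"dp": [0, 0, 20], "dr": [0, 0, 0], "fingers": 0}, {"dp": [0, 0, 15], "dr": [0, 0, 0], "fingers": 0}, {"dp": [0, 0, 11], "dr": [0, 0, 0], "fingers": 0}])

```text
time_s: 1.98
tool_pos: [0.5278, 0.3759, 0.0258]
tool_rot: [180.0, 0.0, 99.2]
force: [0.4, 0.0, -0.5]
grip_width: 0.087
grasp_force: 0.0
```

step_arm(moves=[{"dp": [0, 0, 0], "dr": [0, 0, 0], "fingers": 0.5}, {"dp": [0, 0, 0], "dr": [0, 0, 0], "fingers": 0.7}, {"dp": [0, 0, 0], "dr": [0, 0, 0], "fingers": 0.85}, {"dp": [0, 0, 0], "dr": [0, 0, 0], "fingers": 1}, {"dp": [0, 0, 0], "dr": [0, 0, 0], "fingers": 1}], squeeze=35)

```text
time_s: 2.6
tool_pos: [0.5277, 0.3761, 0.0269]
tool_rot: [180.0, -0.0, 99.2]
force: [0.6, 0.1, 1.1]
grip_width: 0.0447
grasp_force: 0.0
```

step_arm(moves=[{"dp": [0, 0, 0], "dr": [0, 0, 0], "fingers": 1}, {"dp": [0, 0, 0], "dr": [0, 0, 0], "fingers": 1}, {"dp": [0, 0, 0], "dr": [0, 0, 0], "fingers": 1}, {"dp": [0, 0, 0], "dr": [0, 0, 0], "fingers": 1}, {"dp": [0, 0, 0], "dr": [0, 0, 0], "fingers": 1}])

```text
time_s: 3.22
tool_pos: [0.5279, 0.3761, 0.0267]
tool_rot: [180.0, -0.0, 99.2]
force: [1.1, 0.2, -0.9]
grip_width: 0.0179
grasp_force: 34.9
```

Gripped at an 18 mm opening. Next I'll lift it and carry it to a point in front of the mouth.

step_arm(moves=[{"dp": [0, 0, -6], "dr": [0, 0, 0], "fingers": 1}, {"dp": [0, 0, -10], "dr": [0, 0, 0], "fingers": 1}, {"dp": [0, 0, -9], "dr": [0, 0, 0], "fingers": 1}, {"dp": [0, 0, 0], "dr": [0, 0, 0], "fingers": 1}, {"dp": [0, 0, 0], "dr": [0, 0, 0], "fingers": 1}])

```text
time_s: 3.85
tool_pos: [0.5274, 0.3759, 0.0515]
tool_rot: [-180.0, 0.0, 99.2]
force: [-0.3, -1.0, -4.4]
grip_width: 0.0178
grasp_force: 34.9
```

```bash
python3 - <<'E'
from m import *; from plan import *
o=env.get_obs(); print(o['tool_pos'],o['tool_rot'],o['force'],o['wrist_torque'],o['grip_width'])
h=T(s,[-100-43,0,51.7])[0]; print(h);plan(h,np.degrees(s[2])+180,5)
E
```

```text
[0.5274371  0.37588227 0.0515287 ] [-1.79990454e+02  1.85660855e-03  9.92253159e+01] [-0.30604    -0.98151055 -4.42992472] [ 0.01658174  0.10373834 -0.00170977] 0.01778129298835494
[0.55158065 0.27612215 0.0517    ]
[-20.5, 1.6, -0.0] [-0.0, 0.0, 0.0636]
[-20.3, 2.9, -0.0] [-0.0, 0.0, 0.0636]
[-20.1, 4.2, -0.0] [-0.0, 0.0, 0.0636]
[-19.8, 5.4, -0.0] [-0.0, 0.0, 0.0636]
[-19.4, 6.7, -0.0] [-0.0, 0.0, 0.0636]
```

step_arm(moves=[{"dp": [-20.5, 1.6, 0], "dr": [0, 0, 0.0636], "fingers": 1}, {"dp": [-20.3, 2.9, 0], "dr": [0, 0, 0.0636], "fingers": 1}, {"dp": [-20.1, 4.2, 0], "dr": [0, 0, 0.0636], "fingers": 1}, {"dp": [-19.8, 5.4, 0], "dr": [0, 0, 0.0636], "fingers": 1}, {"dp": [-19.4, 6.7, 0], "dr": [0, 0, 0.0636], "fingers": 1}])

```text
time_s: 4.47
tool_pos: [0.5524, 0.2745, 0.0517]
tool_rot: [180.0, -0.0, 80.7]
force: [0.1, -1.0, -5.3]
grip_width: 0.0178
grasp_force: 34.9
```

step_arm(moves=[{"dp": [0, 0, 0], "dr": [0, 0, 0], "fingers": 1}, {"dp": [0, 0, 0], "dr": [0, 0, 0], "fingers": 1}, {"dp": [0, 0, 0], "dr": [0, 0, 0], "fingers": 1}, {"dp": [0, 0, 0], "dr": [0, 0, 0], "fingers": 1}, {"dp": [0, 0, 0], "dr": [0, 0, 0], "fingers": 1}])

```text
time_s: 5.1
tool_pos: [0.5517, 0.2767, 0.0516]
tool_rot: [-180.0, -0.0, 81.1]
force: [-0.4, -1.6, -5.8]
grip_width: 0.0179
grasp_force: 34.9
```

```bash
python3 - <<'E'
from m import *; from plan import *
a=env.read_camera("top")[:,:,::-1]; b=env.read_camera("scene")[:,:,::-1]
o=env.get_obs(); print(o['tool_pos'],o['tool_rot'],o['force'])
h=T(s,[-143,0,51.7])[0]; plan(h,np.degrees(s[2])+180,1)
i1=cv2.resize(a[170:270,230:410],None,fx=4,fy=4,interpolation=cv2.INTER_CUBIC)
cv2.imwrite("pics/e1.png",i1)
cv2.imwrite("pics/e2.png",cv2.resize(b[120:320,220:420],None,fx=3,fy=3,interpolation=cv2.INTER_CUBIC))
E
```

```text
[0.55180463 0.27645752 0.05157731] [ 1.79996557e+02 -5.83117904e-03  8.10267910e+01] [ 0.25783451  0.47395549 -5.00199629]
[-0.4, -0.2, -0.1] [0.0001, -0.0001, 0.0003]
```

View pics/e1.png

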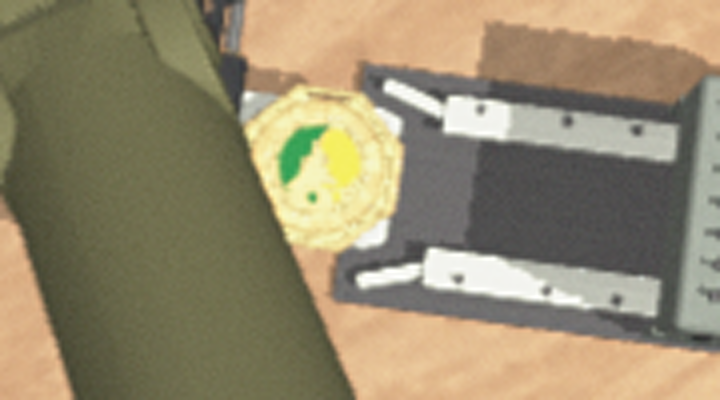

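The carrier is in front of the mouth with the medal centre at about (325,168) in the crop and nose corners at (400,120) and (387,240). I'll compare these with the predictions.

```bash
python3 - <<'E'
from m import *
p=np.array([s[0],s[1],s[2]])
L=[[-67,0,51],[-25,25,30],[-25,-25,30],[0,33.5,22],[0,-33.5,22],[-36,53,17],[-36,-53,17],[-67,5,51]]
print((((proj(T(p,L),"top")-[230,170]+.5)*4-.5)).round(1).tolist())
a=cv2.imread("pics/e1.png"); hsv=cv2.cvtColor(a,cv2.COLOR_BGR2HSV)
m=((hsv[:,:,0]>18)&(hsv[:,:,0]<32)&(hsv[:,:,1]>70)).astype(np.uint8); m[:, :255]=0
n,l,st,ce=cv2.connectedComponentsWithStats(cv2.morphologyEx(m,cv2.MORPH_OPEN,np.ones((7,7))));i=1+st[1:,4].argmax();print(st[i],ce[i])
E
```

```text
[[318.5, 166.2], [399.4, 137.3], [387.4, 224.3], [444.7, 130.4], [429.1, 246.4], [386.9, 90.1], [361.7, 272.3], [319.8, 157.4]]
[  255    85   149   315 22009] [311.30623836 233.50797401]
```

View pics/e2.png

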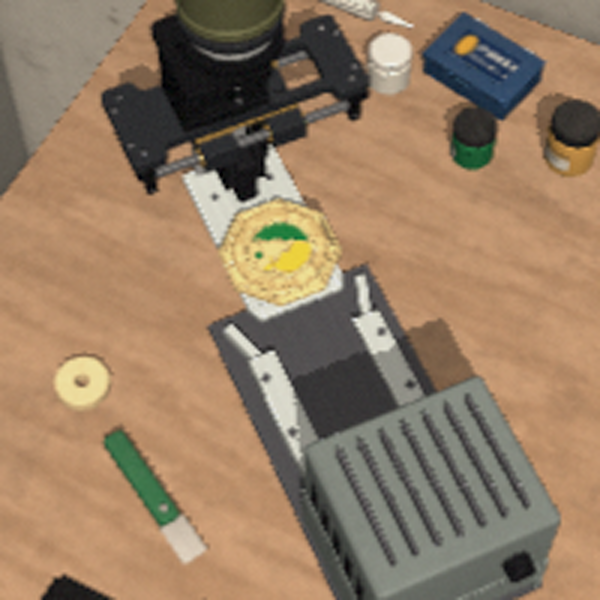

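The offset is under 1 mm sideways, with the nose about 3 mm further forward than planned. I'll lower to just above the base and enter.

step_arm(moves=[{"dp": [0, 0, 6], "dr": [0, 0, 0], "fingers": 1}, {"dp": [0, 0, 6], "dr": [0, 0, 0], "fingers": 1}, {"dp": [0, 0, 5], "dr": [0, 0, 0], "fingers": 1}, {"dp": [0, 0, 0], "dr": [0, 0, 0], "fingers": 1}, {"dp": [0, 0, 0], "dr": [0, 0, 0], "fingers": 1}])

```text
time_s: 5.82
tool_pos: [0.552, 0.2762, 0.0346]
tool_rot: [180.0, -0.0, 81.0]
force: [0.2, -0.2, -5.8]
grip_width: 0.0178
grasp_force: 34.9
```

step_arm(moves=[{"dp": [-5, 0, 0], "dr": [0, 0, 0], "fingers": 1}, {"dp": [-5, 0, 0], "dr": [0, 0, 0], "fingers": 1}, {"dp": [-5, 0, 0], "dr": [0, 0, 0], "fingers": 1}, {"dp": [-3, 0, 0], "dr": [0, 0, 0], "fingers": 1}, {"dp": [0, 0, 0], "dr": [0, 0, 0], "fingers": 1}])

```text
time_s: 6.45
tool_pos: [0.5491, 0.2581, 0.0347]
tool_rot: [180.0, -0.0, 81.0]
force: [0.8, 0.4, -4.1]
grip_width: 0.0175
grasp_force: 34.9
```

```bash
cat > st.py <<'E'
from m import *; from scipy.spatial.transform import Rotation as Ro
o=env.get_obs(); c_,s_=np.cos(s[2]),np.sin(s[2]); d=(o['tool_pos'][:2]-s[:2])*1000
W=np.array([[c_,s_],[-s_,c_]]); f=o['force']
print('t',o['time_s'],'station xy mm',(W@d).round(2),'z',o['tool_pos'][2]*1000,'yaw err',o['tool_rot'][2]-180-np.degrees(s[2]),'F',(W@f[:2]).round(1),f[2].round(1),'M',(W@o['wrist_torque'][:2]).round(2),o['wrist_torque'][2].round(2))
E
python3 st.py
```

```text
t 6.45 station xy mm [-124.79    0.4 ] z 34.65783384205802 yaw err -0.03392572119912529 F [-0.5  0.8] -4.1 M [0.01 0.05] -0.0
```

step_arm(moves=[{"dp": [-3, 0, 0.5], "dr": [0, 0, 0], "fingers": 1}, {"dp": [-4, 0, 0], "dr": [0, 0, 0], "fingers": 1}, {"dp": [-4, 0, 0], "dr": [0, 0, 0], "fingers": 1}, {"dp": [-4, 0, 0], "dr": [0, 0, 0], "fingers": 1}, {"dp": [0, 0, 0], "dr": [0, 0, 0], "fingers": 1}])

```text
time_s: 7.08
tool_pos: [0.5468, 0.243, 0.0341]
tool_rot: [180.0, 0.0, 81.0]
force: [-0.3, -0.3, -4.7]
grip_width: 0.0176
grasp_force: 34.9
```

```bash
python3 st.py
```

```text
t 7.075 station xy mm [-109.53    0.41] z 34.08840147169759 yaw err -0.04677317827476202 F [ 0.3 -0.2] -4.7 M [-0.12  0.03] -0.02
```

step_arm(moves=[{"dp": [-5, 0, 0], "dr": [0, 0, 0], "fingers": 1}, {"dp": [-5, 0, 0], "dr": [0, 0, 0], "fingers": 1}, {"dp": [-5, 0, 0], "dr": [0, 0, 0], "fingers": 1}, {"dp": [-5, 0, 0], "dr": [0, 0, 0], "fingers": 1}, {"dp": [0, 0, 0], "dr": [0, 0, 0], "fingers": 1}])

```text
time_s: 7.7
tool_pos: [0.5436, 0.2231, 0.0341]
tool_rot: [180.0, 0.0, 80.9]
force: [0.5, 0.7, -4.6]
grip_width: 0.0176
grasp_force: 34.9
```

```bash
python3 st.py
```

```text
t 7.7 station xy mm [-89.37   0.43] z 34.085933805776165 yaw err -0.059966936212575206 F [-0.8  0.4] -4.6 M [-0.04 -0.01] -0.0
```

step_arm(moves=[{"dp": [-8, 0, 0], "dr": [0, 0, 0], "fingers": 1}, {"dp": [-8, 0, 0], "dr": [0, 0, 0], "fingers": 1}, {"dp": [-8, 0, 0], "dr": [0, 0, 0], "fingers": 1}, {"dp": [-8, 0, 0], "dr": [0, 0, 0], "fingers": 1}, {"dp": [-4, 0, 0], "dr": [0, 0, 0], "fingers": 1}])

```text
time_s: 8.32
tool_pos: [0.5379, 0.1874, 0.0341]
tool_rot: [180.0, 0.0, 81.0]
force: [-0.8, 0.4, -5.2]
grip_width: 0.0182
grasp_force: 34.9
```

step_arm(moves=[{"dp": [-8, 0, 0], "dr": [0, 0, 0], "fingers": 1}, {"dp": [-8, 0, 0], "dr": [0, 0, 0], "fingers": 1}, {"dp": [-8, 0, 0], "dr": [0, 0, 0], "fingers": 1}, {"dp": [-8, 0, 0], "dr": [0, 0, 0], "fingers": 1}, {"dp": [-4, 0, 0], "dr": [0, 0, 0], "fingers": 1}])

```text
time_s: 8.95
tool_pos: [0.5323, 0.1519, 0.0341]
tool_rot: [180.0, 0.0, 81.0]
force: [1.1, 0.5, -4.7]
grip_width: 0.0177
grasp_force: 34.9
```

```bash
python3 st.py
```

```text
t 8.95 station xy mm [-17.32   0.35] z 34.084496868853535 yaw err -0.04345748084439549 F [-0.7  1. ] -4.7 M [0.   0.02] 0.02
```

step_arm(moves=[{"dp": [-8, 0, 0], "dr": [0, 0, 0], "fingers": 1}, {"dp": [-8, 0, 0], "dr": [0, 0, 0], "fingers": 1}, {"dp": [-8, 0, 0], "dr": [0, 0, 0], "fingers": 1}, {"dp": [-8, 0, 0], "dr": [0, 0, 0], "fingers": 1}, {"dp": [-8, 0, 0], "dr": [0, 0, 0], "fingers": 1}])

```text
time_s: 9.57
tool_pos: [0.526, 0.1127, 0.0341]
tool_rot: [180.0, -0.0, 81.0]
force: [1.6, -0.4, -5.0]
grip_width: 0.0178
grasp_force: 34.9
```

step_arm(moves=[{"dp": [-8, 0, 0], "dr": [0, 0, 0], "fingers": 1}, {"dp": [-8, 0, 0], "dr": [0, 0, 0], "fingers": 1}, {"dp": [-8, 0, 0], "dr": [0, 0, 0], "fingers": 1}, {"dp": [-8, 0, 0], "dr": [0, 0, 0], "fingers": 1}, {"dp": [0, 0, 0], "dr": [0, 0, 0], "fingers": 1}])

```text
time_s: 10.2
tool_pos: [0.521, 0.0807, 0.0341]
tool_rot: [180.0, 0.0, 80.9]
force: [0.3, 0.6, -5.4]
grip_width: 0.0179
grasp_force: 34.9
```

```bash
python3 st.py
```

```text
t 10.2 station xy mm [54.79  0.36] z 34.09269897770477 yaw err -0.07873348056381246 F [-0.7  0.2] -5.4 M [-0.03 -0.  ] -0.0
```

step_arm(moves=[{"dp": [0, 0, 0.7], "dr": [0, 0, 0], "fingers": 1}, {"dp": [0, 0, 0.7], "dr": [0, 0, 0], "fingers": 1}, {"dp": [0, 0, 0], "dr": [0, 0, 0], "fingers": 0.75}, {"dp": [0, 0, 0], "dr": [0, 0, 0], "fingers": 0.5}, {"dp": [0, 0, 0], "dr": [0, 0, 0], "fingers": 0.5}])

```text
time_s: 10.82
tool_pos: [0.5216, 0.0818, 0.0332]
tool_rot: [179.9, -0.0, 81.0]
force: [0.7, -0.3, 0.8]
grip_width: 0.0349
grasp_force: 0.0
```

step_arm(moves=[{"dp": [0, 0, -15], "dr": [0, 0, 0], "fingers": 0.5}, {"dp": [0, 0, -25], "dr": [0, 0, 0], "fingers": 0.5}, {"dp": [0, 0, -25], "dr": [0, 0, 0], "fingers": 0.5}, {"dp": [20, 0, 0], "dr": [0, 0, 0], "fingers": 0.8}, {"dp": [25, 0, 0], "dr": [0, 0, 0], "fingers": 1}])

```text
time_s: 11.45
tool_pos: [0.5283, 0.1274, 0.0981]
tool_rot: [180.0, -0.1, 81.0]
force: [-0.2, 0.4, -0.1]
grip_width: 0.0312
grasp_force: 0.0
```

step_arm(moves=[{"dp": [20, 0, 0], "dr": [0, 0, 0], "fingers": 1}, {"dp": [0, 0, 0], "dr": [0, 0, 0], "fingers": 1}, {"dp": [0, 0, 0], "dr": [0, 0, 0], "fingers": 1}, {"dp": [0, 0, 0], "dr": [0, 0, 0], "fingers": 1}, {"dp": [0, 0, 0], "dr": [0, 0, 0], "fingers": 1}])

```text
time_s: 12.08
tool_pos: [0.5313, 0.145, 0.0977]
tool_rot: [180.0, 0.0, 80.9]
force: [0.2, 0.4, 0.0]
grip_width: 0.0007
grasp_force: 0.0
```

```bash
python3 st.py; python3 - <<'E'
from m import *
a=env.read_camera("top")[:,:,::-1];b=env.read_camera("scene")[:,:,::-1]
i=cv2.resize(a[170:270,260:420],(640,400),interpolation=cv2.INTER_CUBIC);cv2.imwrite("pics/f1.png",i)
cv2.imwrite("pics/f2.png",cv2.resize(b[150:330,230:410],None,fx=3,fy=3,interpolation=cv2.INTER_CUBIC))
E
```

```text
t 12.075 station xy mm [-10.34   0.42] z 97.70125356406565 yaw err -0.07759725241439241 F [-0.4  0.2] 0.0 M [-0.06 -0.09] -0.02
```

View pics/f2.png

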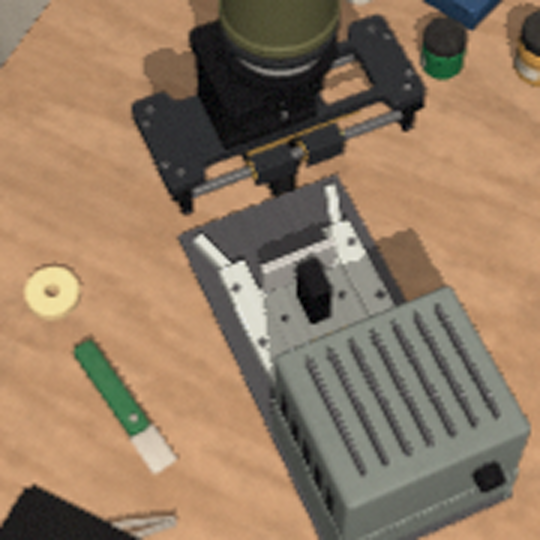

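The carrier sits flat in the track, with its push plate at about (300,258) and the grip block at (315,290), both clear of the hood. Next I'll lower the shut fingers behind the plate and push.

step_arm(moves=[{"dp": [0, 0, 20], "dr": [0, 0, 0], "fingers": 1}, {"dp": [0, 0, 25], "dr": [0, 0, 0], "fingers": 1}, {"dp": [0, 0, 24], "dr": [0, 0, 0], "fingers": 1}, {"dp": [-6, 0, 0], "dr": [0, 0, 0], "fingers": 1}, {"dp": [-4, 0, 0], "dr": [0, 0, 0], "fingers": 1}])

```text
time_s: 12.8
tool_pos: [0.5302, 0.1353, 0.0295]
tool_rot: [179.9, -0.0, 81.0]
force: [0.6, -0.1, 0.1]
grip_width: 0.0004
grasp_force: 0.0
```

step_arm(moves=[{"dp": [-4, 0, 0], "dr": [0, 0, 0], "fingers": 1}, {"dp": [-4, 0, 0], "dr": [0, 0, 0], "fingers": 1}, {"dp": [-4, 0, 0], "dr": [0, 0, 0], "fingers": 1}, {"dp": [-4, 0, 0], "dr": [0, 0, 0], "fingers": 1}, {"dp": [-4, 0, 0], "dr": [0, 0, 0], "fingers": 1}])

```text
time_s: 13.42
tool_pos: [0.527, 0.1172, 0.0291]
tool_rot: [179.9, -0.1, 81.0]
force: [0.4, 2.3, 1.4]
grip_width: 0.0004
grasp_force: 1.6
```

```bash
python3 st.py
```

```text
t 13.425 station xy mm [17.84  0.53] z 29.09602059073052 yaw err 0.04158265436480235 F [-2.4 -0. ] 1.4 M [0.01 0.6 ] -0.0
```

step_arm(moves=[{"dp": [-4, 0, 0], "dr": [0, 0, 0], "fingers": 1}, {"dp": [-4, 0, 0], "dr": [0, 0, 0], "fingers": 1}, {"dp": [-4, 0, 0], "dr": [0, 0, 0], "fingers": 1}, {"dp": [-4, 0, 0], "dr": [0, 0, 0], "fingers": 1}, {"dp": [-2, 0, 0], "dr": [0, 0, 0], "fingers": 1}])

```text
time_s: 14.05
tool_pos: [0.5237, 0.0981, 0.0287]
tool_rot: [180.0, -0.0, 81.0]
force: [1.4, 3.8, 2.2]
grip_width: 0.0005
grasp_force: 2.0
```

step_arm(moves=[{"dp": [-2, 0, 0], "dr": [0, 0, 0], "fingers": 1}, {"dp": [-2, 0, 0], "dr": [0, 0, 0], "fingers": 1}, {"dp": [-2, 0, 0], "dr": [0, 0, 0], "fingers": 1}, {"dp": [-2, 0, 0], "dr": [0, 0, 0], "fingers": 1}, {"dp": [-1, 0, 0], "dr": [0, 0, 0], "fingers": 1}])

```text
time_s: 14.68
tool_pos: [0.5223, 0.0894, 0.0287]
tool_rot: [-180.0, -0.0, 81.0]
force: [0.1, 4.5, 2.7]
grip_width: 0.0005
grasp_force: 2.0
```

```bash
python3 st.py
```

```text
t 14.675 station xy mm [46.    0.24] z 28.663264744063692 yaw err -0.01004424950316718 F [-4.4 -0.6] 2.7 M [-0.01  0.75] 0.03
```

step_arm(moves=[{"dp": [-1, 0, 0], "dr": [0, 0, 0], "fingers": 1}, {"dp": [-1, 0, 0], "dr": [0, 0, 0], "fingers": 1}, {"dp": [-1, 0, 0], "dr": [0, 0, 0], "fingers": 1}, {"dp": [-1, 0, 0], "dr": [0, 0, 0], "fingers": 1}, {"dp": [-1, 0, 0], "dr": [0, 0, 0], "fingers": 1}])

```text
time_s: 15.3
tool_pos: [0.5215, 0.0846, 0.0287]
tool_rot: [180.0, -0.0, 81.0]
force: [0.4, 3.9, 3.2]
grip_width: 0.0005
grasp_force: 2.0
```

```bash
python3 st.py
```

```text
t 15.3 station xy mm [50.89  0.25] z 28.6659150160811 yaw err -0.0022606716399309335 F [-3.9 -0.3] 3.2 M [-0.07  0.79] -0.02
```

step_arm(moves=[{"dp": [-1, 0, 0], "dr": [0, 0, 0], "fingers": 1}, {"dp": [-1, 0, 0], "dr": [0, 0, 0], "fingers": 1}, {"dp": [-1, 0, 0], "dr": [0, 0, 0], "fingers": 1}, {"dp": [-1, 0, 0], "dr": [0, 0, 0], "fingers": 1}, {"dp": [-1, 0, 0], "dr": [0, 0, 0], "fingers": 1}])

```text
time_s: 15.92
tool_pos: [0.5208, 0.081, 0.0287]
tool_rot: [180.0, -0.1, 81.0]
force: [1.0, 7.0, 2.0]
grip_width: 0.0008
grasp_force: 3.3
```

```bash
python3 st.py
```

```text
t 15.925 station xy mm [54.55  0.11] z 28.69756260973092 yaw err 0.037741296323048346 F [-7.  -0.1] 2.0 M [-0.06  1.38] -0.01
```

The force has risen by 3 N, so the slide is engaged, with about 8 mm to go.

step_arm(moves=[{"dp": [-1, 0, 0], "dr": [0, 0, 0], "fingers": 1}, {"dp": [-1, 0, 0], "dr": [0, 0, 0], "fingers": 1}, {"dp": [-1, 0, 0], "dr": [0, 0, 0], "fingers": 1}, {"dp": [-1, 0, 0], "dr": [0, 0, 0], "fingers": 1}, {"dp": [-1, 0, 0], "dr": [0, 0, 0], "fingers": 1}])

```text
time_s: 16.55
tool_pos: [0.5201, 0.076, 0.0287]
tool_rot: [180.0, -0.1, 81.0]
force: [1.1, 6.2, 1.9]
grip_width: 0.0005
grasp_force: 3.3
```

```bash
python3 st.py
```

```text
t 16.55 station xy mm [59.57  0.14] z 28.705618985693587 yaw err 0.0376874325665284 F [-6.3  0.2] 1.9 M [-0.09  1.29] -0.06
```

step_arm(moves=[{"dp": [-0.5, 0, 0], "dr": [0, 0, 0], "fingers": 1}, {"dp": [-0.5, 0, 0], "dr": [0, 0, 0], "fingers": 1}, {"dp": [-0.5, 0, 0], "dr": [0, 0, 0], "fingers": 1}, {"dp": [-0.5, 0, 0], "dr": [0, 0, 0], "fingers": 1}, {"dp": [-0.5, 0, 0], "dr": [0, 0, 0], "fingers": 1}])

```text
time_s: 17.18
tool_pos: [0.5199, 0.0753, 0.0287]
tool_rot: [180.0, -0.2, 81.1]
force: [1.6, 10.2, -0.5]
grip_width: 0.0004
grasp_force: 5.2
```

```bash
python3 st.py
```

```text
t 17.175 station xy mm [60.33  0.1 ] z 28.73657633481482 yaw err 0.08547000976896868 F [-10.3  -0. ] -0.5 M [0.  2.2] 0.01
```

step_arm(moves=[{"dp": [-0.5, 0, 0], "dr": [0, 0, 0], "fingers": 1}, {"dp": [-0.5, 0, 0], "dr": [0, 0, 0], "fingers": 1}, {"dp": [-0.5, 0, 0], "dr": [0, 0, 0], "fingers": 1}, {"dp": [0, 0, 0], "dr": [0, 0, 0], "fingers": 1}, {"dp": [0, 0, 0], "dr": [0, 0, 0], "fingers": 1}])

```text
time_s: 17.8
tool_pos: [0.5198, 0.0752, 0.0288]
tool_rot: [180.0, -0.3, 81.1]
force: [2.2, 11.7, -0.3]
grip_width: 0.0006
grasp_force: 6.2
```

```bash
python3 st.py
```

```text
t 17.8 station xy mm [6.039e+01 3.000e-02] z 28.8022583363661 yaw err 0.13258556000435817 F [-11.9   0.3] -0.3 M [0.   2.56] -0.04
```

step_arm(moves=[{"dp": [-0.5, 0, 0], "dr": [0, 0, 0], "fingers": 1}, {"dp": [-0.5, 0, 0], "dr": [0, 0, 0], "fingers": 1}, {"dp": [0, 0, 0], "dr": [0, 0, 0], "fingers": 1}, {"dp": [0, 0, 0], "dr": [0, 0, 0], "fingers": 1}, {"dp": [0, 0, 0], "dr": [0, 0, 0], "fingers": 1}])

```text
time_s: 18.42
tool_pos: [0.5198, 0.0752, 0.0289]
tool_rot: [179.9, -0.4, 81.2]
force: [3.0, 13.7, -0.4]
grip_width: 0.0002
grasp_force: 7.1
```

```bash
python3 st.py
```

```text
t 18.425 station xy mm [6.045e+01 1.000e-02] z 28.946199959912768 yaw err 0.1609635442777062 F [-14.    0.9] -0.4 M [-0.01  2.99] 0.01
```

It's solid at 14 N with no further motion, and the origin is at about 145 mm, within the 135–149 mm range. I'll back off and raise.

step_arm(moves=[{"dp": [4, 0, 0], "dr": [0, 0, 0], "fingers": 1}, {"dp": [10, 0, 0], "dr": [0, 0, 0], "fingers": 1}, {"dp": [20, 0, 0], "dr": [0, 0, 0], "fingers": 1}, {"dp": [20, 0, -10], "dr": [0, 0, 0], "fingers": 1}, {"dp": [20, 0, -30], "dr": [0, 0, 0], "fingers": 1}])

```text
time_s: 19.05
tool_pos: [0.529, 0.1433, 0.0671]
tool_rot: [-179.8, 0.2, 81.0]
force: [1.1, 0.6, 0.4]
grip_width: 0.0007
grasp_force: 0.0
```

step_arm(moves=[{"dp": [20, 0, -40], "dr": [0, 0, 0], "fingers": 1}, {"dp": [20, 0, -40], "dr": [0, 0, 0], "fingers": 1}, {"dp": [20, 0, -30], "dr": [0, 0, 0], "fingers": 1}, {"dp": [0, 0, 0], "dr": [0, 0, 0], "fingers": 1}, {"dp": [0, 0, 0], "dr": [0, 0, 0], "fingers": 1}])

```text
time_s: 19.68
tool_pos: [0.5395, 0.2016, 0.1775]
tool_rot: [-179.9, 0.1, 81.0]
force: [-0.3, -1.0, -0.5]
grip_width: 0.0006
grasp_force: 0.0
```

```bash
python3 - <<'E'
from m import *
a=env.read_camera("top")[:,:,::-1];b=env.read_camera("scene")[:,:,::-1]
i=[cv2.resize(a[80:310,180:480],(400,307)),cv2.resize(b[120:350,220:420],(400,460))]
i[0]=cv2.copyMakeBorder(i[0],0,153,0,0,0); cv2.imwrite("pics/g.png",np.hstack(i))
E
```

```text
(no output)
```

View pics/g.png

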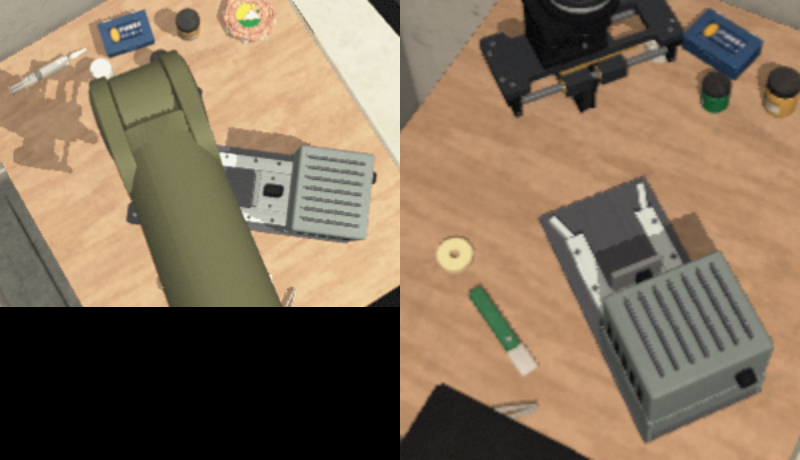

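The carrier is home and flat in the track, with the grip block and push plate just outside the hood at about (640,272). The bystanders are where they were and the arm is clear.

```bash
python3 -c "
from cell import env; print(env.sign_off())"
```

```text
the job is handed in; nothing more can be done
None
```

The carrier is loaded flat in the track and pressed to a solid stop at 14 N after about 8 mm of slide travel (the slide is not visible under the hood); the jars, weight and scraper show no disturbance, and the job was handed in at about 20 s.

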